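# Slide the relay carrier into its notches and bolt it

### The job

With the gripper's fingertips, push the relay carrier along its runners in the panel chassis until you feel it drop into the locating notches and it lies flat in them. Then push the bolt by its upright tab fully home, over the carrier's front lip, and take the hand away. Only push: do not pinch or lift the carrier, and leave the other things on the bench and on the ducts where they are.

Things in the scene. Friction and masses are not known exactly. Their poses are not given: they have to be found in the camera images.
- chassis: fixed panel chassis: steel tray 310 (x) x 440 (y) x 6 mm; place and yaw vary. Origin: centre of its underside, on the bench; z up. Two runners along its y, at x = -86 and 86 mm, tops 36 mm above the bench, guide lips beside them 52 mm high; 140 mm between them is free down to the tray. Grey ducts 60 mm high outside, x 109 to 151 mm on both sides. Bolt bracket at its +y end
- home (a point): where the carrier's origin lies once dropped in its notches: a point of the chassis at its y = 50 mm, 28 mm above the bench; axes as the chassis. The runners' notches are 8 mm deep and 18 mm long; the carrier's four 12 mm feet fall into them all at once, only here, with 3 mm of play along y either way
- carrier: loose relay carrier on the runners, 0.5 to 0.95 kg: plate 192 (x) x 150 (y) x 4 mm with eight relays, 51 mm high. Origin: its centre, level with its feet's undersides, 36 mm above the bench while sliding, 28 mm when dropped. Axes as the chassis; it goes towards +y, from 70 to 170 mm short of home. Sliding takes about 2 to 8 N; once dropped, the notch walls stop it. Front (+y) lip free of relays
- push_face (a point): middle of the outer (-y) face of the upright flange on the carrier's trailing edge, the face to push: 110 mm wide (x), 75 mm behind the carrier's origin, from 14 mm below this point (underside of the plate) to 14 mm above. This point is 60 mm above the bench while sliding, 52 mm when dropped. Behind it, between the runners, the space is free
- bolt (a joint): travel of the flat steel bolt (30 mm wide, 8 mm thick, underside 44 mm above the bench) that slides to the chassis's -y: 0 open, 0.042 m fully home at its stop, where it reaches 22 mm over the dropped carrier's front lip, 2 mm clear above it. Starts at 0 to 0.006. A carrier not dropped blocks it. Takes 2 to 3 N, stays where left
- bolt_tab (a point): middle of the outer (+y) face of the bolt's upright steel tab, the face to push towards the chassis's -y: 26 mm wide (x), tab 8 mm thick (y), from 52 to 84 mm above the bench; this point is 68 mm above the bench. The bracket under and beside it (60 mm wide, chassis y 150 to 205 mm) is 56 mm high: keep fingertips above 58 mm there
- spare_relay: a bystander: loose relay module, 18 x 50 x 26 mm, grey with a white top, lying on the duct on the chassis's -x side; origin at its underside
- terminals: a bystander: strip of six terminal blocks, 26 x 54 x 20 mm, on the duct on the chassis's +x side; origin at its underside
- meter: a bystander: green hand multimeter lying on the bench, 85 x 165 x 43 mm; origin at its underside
- display: a bystander: grey operator display lying on its back on the bench, 125 x 85 x 42 mm; origin at its underside
- driver: a bystander: red-handled screwdriver lying on the bench; origin at its underside
- stripper: a bystander: red-handled wire stripper lying on the bench, about 210 x 45 x 16 mm; origin at its underside
- actuator: a bystander: red and grey valve actuator standing on the bench, about 215 x 100 x 100 mm; origin at its underside
There are look-alikes about, which are no part of the job. There is more than one size of the carrier; the job needs the larger.

How it is judged:
By the outcome, as a careful person would: the job done as asked, in the order asked, and still so for the second after the job is handed in, with the robot touching nothing.
It also fails if it takes over 48 s, if anything falls off the work surface, if the arm or the gripper's body presses on something with over 40 N, if the wrist force passes 120 N, or if a joint passes its speed limit or range.

### The arm

A 7-joint arm with a two-finger parallel gripper is mounted at the origin on the work surface. World frame = base frame: x ahead of the robot, y to its left, z up, the work surface at z = 0. Lengths are in m, angles in rad, forces in N, time in s.
With the tool pointing down it reaches from about 0.4 to 0.9 m from the base axis. Payload 5.6 kg.
Tool frame: the origin (TCP) lies on the centre line of the jaws, within the pads' length; the fingertips stand r.tcp_to_tips ahead of it and the grasp point (between the pads) lies 6 mm ahead of it (r.tcp_to_tips is the distance from the TCP to the fingertips, in m); z points along the fingers, x is the direction in which the jaws open and shut, and the axes are right-handed (so a half turn about z gives the same grasp; the last joint's range is limited). The gripper opens to 92 mm and grips with 3 to 60 N. Pads are 20 mm wide; open, the fingers measure 128 mm over their backs; the gripper's body (75 mm by 189 mm) begins 69 mm behind the grasp point.
Start: joints at [1.249, 0.468, -0.012, 1.603, 0.006, 1.071, -0.056], TCP at [0.179, -0.625, 0.24] pointing down, gripper open.
Joint ranges: [-2.53, 2.53], [-0.31, 2.02], [-1.57, 1.55], [0.28, 2.44], [-1.29, 4.43], [0.15, 1.84], [-2.92, 2.92]. Speed limits (rad/s): [2.57, 2.57, 3.14, 3.14, 3.14, 3.14, 3.14].

### API

Orientations are given as a unit quaternion [w, x, y, z].
In Python, from station import r, vision, job_done gives the robot as it stands.
- The arm moves only by the shell command python3 -m pendant 'ROWS' [OPENING]. ROWS is text: rows parted by semicolons, each of 6 numbers parted by spaces: the shift along the tool's x, y, z in m, then the turn, a rotation vector about the tool's x, y, z in degrees. A call has 1 to 12 rows; each row shifts and turns the commanded pose from where the row before left it, along the tool's axes as they then stand; what a row does not reach is not made up. A row lasts 1/8 s, in which the tool goes at most 62.5 mm and 10.7 degrees, less where a joint would pass 70% of its speed; a pose out of reach is approached as far as the arm can. A call is refused whole if a number of a shift passes 0.0625 or a number of a turn 10.7, either way. A call with a gripper value outside its range is refused whole. OPENING is the closure, from 0 (fully open) to 1 (shut), set as the call begins (- or left out, the last holds). The fingers move at their own pace and stop on an object; the grip force is fixed at half the most. Time passes only in rows, so rows that do not move let the fingers close. It gives the time, the measured TCP pose, the force and the opening at its end, in the units of the state.
- r.sense(): the state, without advancing time (a new reading comes with each control period).
- vision.grab_frame(name): name is "side" or "top"; returns (picture, depth): 420x560x3 uint8, red, green, blue; 420x560 float32, m along the optical axis (not along the pixel's ray), 0 where there is no reading.
- vision.camera_params(name): a dict with "fx", "fy", "cx", "cy" (pixels), "extrinsics" (4x4, takes a point from world to camera coordinates). Camera axes: x right, y up, looking along -z (the intrinsics and any distortion apply to the point x, -y, -z); pixel columns grow to the right and rows downward; lengths in m; the calibration is good to about 2 mm. A picture is of the moment at which its call begins. camera_params takes no time and is no camera call.
- job_done(): hands the job in, once; it reports no verdict.
The state is a dict: "time": time; "joints": joint angles; "joint_velocities": joint speeds; "joint_efforts": joint torques, N m; "ee_pos": TCP position; "tool_rot": TCP orientation; "force": force on the tool from outside, world axes, zero at the start; "wrist_torque": the same for the moment, N m; "width": finger opening in m.
Only numpy, scipy, OpenCV 4.12 (cv2) and the standard library are available. Lean on these libraries where they do the work, as an engineer would, in place of code of your own. Each camera call takes 0.05 s, during which the arm holds its last target.

## Working session

There is one attempt and no reset: what is moved stays moved. The work goes in short steps, Python scripts to look and compute and a shell command to move; the robot and the scene stay as the last step left them, time stands still between calls to the robot, and variables do not carry over. Pictures are saved under pics/ and viewed, and the job is handed in when it is done.

```bash
mkdir -p pics; python3 - <<'E'
from station import r, vision
import cv2,numpy as np
for n in ("top","side"):
    p,d=vision.grab_frame(n); cv2.imwrite(f"pics/{n}0.png",p[:,:,::-1]); np.savez(f"{n}0.npz",p=p,d=d)
    c=vision.camera_params(n); print(n,c)
print(r.sense(), r.tcp_to_tips)
E
```

```text
top {'fx': 453.5931364074281, 'fy': 453.5931364074281, 'cx': 276.7765518274026, 'cy': 207.38878134322204, 'extrinsics': array([[ 0.0243944 , -0.99967682,  0.00715344, -0.0277261 ],
       [ 0.99841823,  0.02472501,  0.05049457, -0.45375594],
       [-0.05065512,  0.00591034,  0.99869872, -1.53710042],
       [ 0.        ,  0.        ,  0.        ,  1.        ]])}
side {'fx': 411.5588792521027, 'fy': 411.5588792521027, 'cx': 282.00706499334984, 'cy': 212.34741532012293, 'extrinsics': array([[-0.87873457, -0.47728958,  0.00449679,  0.40962495],
       [ 0.34375866, -0.62629949,  0.69969917, -0.21534214],
       [-0.33114279,  0.61639565,  0.71442344, -1.04878095],
       [ 0.        ,  0.        ,  0.        ,  1.        ]])}
{'time': 0.1, 'joints': array([ 1.24898967,  0.46830645, -0.01163825,  1.60346798,  0.00598749,
        1.07135975, -0.05628645]), 'joint_velocities': array([ 0.00065689, -0.00016106, -0.00154991, -0.00235048, -0.00058513,
        0.00179446,  0.0003129 ]), 'joint_efforts': array([ 1.27491476e-03, -5.21646845e+01, -1.20469619e-02, -2.44367480e+01,
       -5.67473948e-02,  1.40334005e-02,  3.80209690e-05]), 'ee_pos': array([ 0.1787271 , -0.62448319,  0.23875062]), 'tool_rot': array([-4.19511136e-04,  7.98493345e-01, -6.02003165e-01, -6.25730765e-04]), 'force': array([ 0.1162538 , -0.20130238,  0.50143891]), 'wrist_torque': array([-0.00723396, -0.03313367, -0.00012165]), 'width': 0.09182649492238146} 0.025
```

View pics/top0.png

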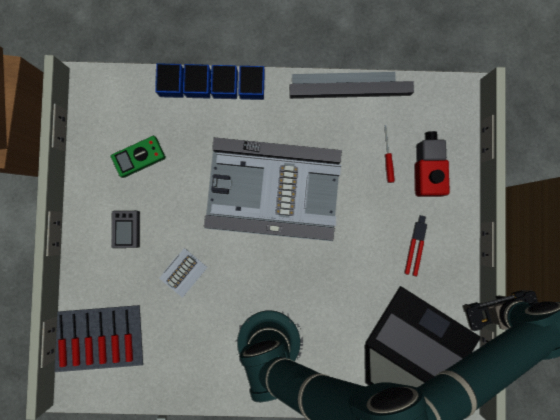

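View pics/side0.png

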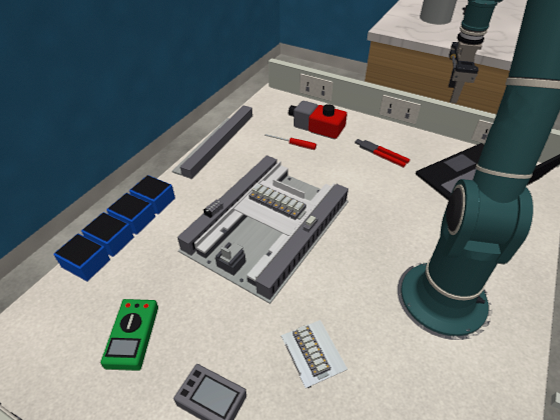

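```bash
cat > h.py <<'E'
import numpy as np,cv2
from station import vision
def cloud(n,d):
    c=vision.camera_params(n);E=c["extrinsics"]
    v,u=np.mgrid[0:420,0:560]
    P=np.stack([(u-c["cx"])/c["fx"]*d,-(v-c["cy"])/c["fy"]*d,-d],-1)
    return (P-E[:3,3])@E[:3,:3]
def pix(n,X):
    c=vision.camera_params(n);E=c["extrinsics"]
    q=np.atleast_2d(X)@E[:3,:3].T+E[:3,3]
    return np.c_[c["cx"]+c["fx"]*q[:,0]/-q[:,2],c["cy"]-c["fy"]*q[:,1]/-q[:,2]]
def ray(n,uv,z):
    c=vision.camera_params(n);E=c["extrinsics"];R=E[:3,:3]
    o=-R.T@E[:3,3];uv=np.atleast_2d(uv)
    k=np.c_[(uv[:,0]-c["cx"])/c["fx"],-(uv[:,1]-c["cy"])/c["fy"],-np.ones(len(uv))]@R
    return o+k*((z-o[2])/k[:,2])[:,None]
E
python3 - <<'E'
from h import *
for n,box in (("top",(195,120,160,130)),("side",(160,140,200,170))):
    p=np.load(n+"0.npz")["p"];x,y,w,h=box
    k=min(800//w,600//h)
    cv2.imwrite(f"pics/{n}z.png",cv2.resize(p[y:y+h,x:x+w,::-1],None,fx=k,fy=k,interpolation=cv2.INTER_CUBIC)); print(k)
d=np.load("top0.npz")["d"];P=cloud("top",d)
# duct tops
m=((P[...,2]>.05)&(P[...,2]<.07)).astype(np.uint8); m[:125]=0;m[250:]=0;m[:,:195]=0;m[:,350:]=0
N,l,s,c=cv2.connectedComponentsWithStats(m)
for i in range(1,N):
    if s[i,4]>40:
        q=P[l==i]; rc=cv2.minAreaRect(q[:,:2].astype(np.float32)); print(s[i],q.mean(0).round(4),rc)
# z of bench
print(np.median(P[300:330,180:220,2]))
E
```

```text
4
3
[ 212  138  130   25 1518] [ 0.6429 -0.0168  0.0601] ((0.6441336870193481, -0.010795801877975464), (0.4298180341720581, 0.04415946453809738), 85.6336441040039)
[ 259  157   59   66 1200] [ 0.5115 -0.0354  0.0549] ((0.5116767287254333, -0.047335460782051086), (0.18429116904735565, 0.20486557483673096), 85.83808135986328)
[211 175  21  17 193] [0.528  0.1703 0.0551] ((0.5285820364952087, 0.1711755096912384), (0.06394760310649872, 0.05095531418919563), 85.96121215820312)
[ 204  215  130   25 1567] [0.3858 0.0101 0.0605] ((0.38561901450157166, 0.009380683302879333), (0.42959001660346985, 0.04285787045955658), 85.69523620605469)
0.0008426403592996589
```

View pics/topz.png

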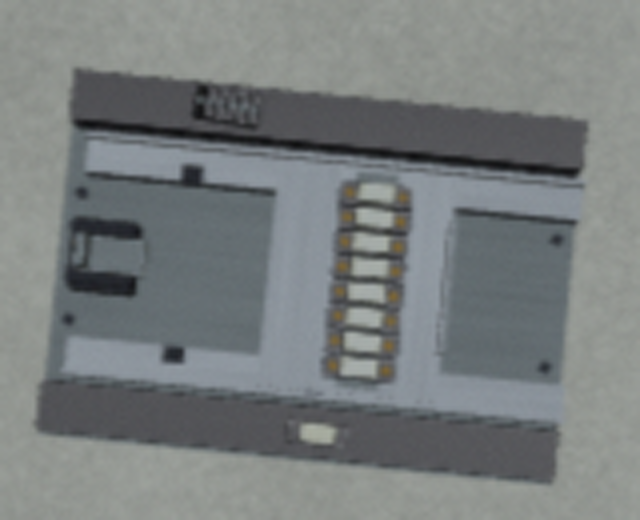

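View pics/sidez.png

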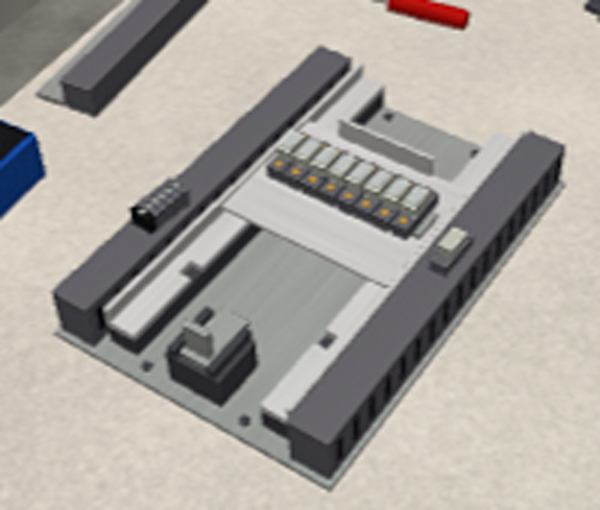

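```bash
cat >> h.py <<'E'
YAW=np.radians(-4.4); C=np.array([.5149,-.0007,0])
Rc=np.array([[np.cos(YAW),-np.sin(YAW),0],[np.sin(YAW),np.cos(YAW),0],[0,0,1]])
def ch(P): return (P-C)@Rc
def wo(P): return np.asarray(P)@Rc.T+C
E
python3 - <<'E'
from h import *
for n in("top","side"):
    d=np.load(n+"0.npz")["d"];Q=ch(cloud(n,d)).reshape(-1,3);Q=Q[d.ravel()>0]
    def st(name,lo,hi):
        q=Q[np.all((Q>lo)&(Q<hi),1)]
        if len(q): print(n,name,len(q),"med",np.median(q,0).round(4),"min",q.min(0).round(4),"max",q.max(0).round(4))
    st("ductL",[-.17,-.25,.055],[-.1,.25,.066]); st("ductR",[.1,-.25,.055],[.17,.25,.066])
    st("tray",[-.06,-.25,-.01],[.06,.25,.012])
    st("plate",[-.09,-.25,.043],[.09,.14,.058])
    st("flange",[-.05,-.25,.06],[.05,-.08,.08])
    st("relays",[-.09,-.2,.08],[.09,.1,.12])
    st("tab",[-.03,.1,.063],[.03,.25,.1])
    st("bolt",[-.01,.1,.048],[.01,.25,.056])
E
```

```text
top ductL 1417 med [-0.1292  0.0105  0.0603] min [-0.151 -0.215  0.055] max [-0.1001  0.2149  0.066 ]
top ductR 1352 med [ 0.1286 -0.0185  0.0604] min [ 0.1001 -0.2145  0.055 ] max [0.1517 0.2148 0.066 ]
top tray 2970 med [-0.0011  0.0616  0.0055] min [-0.06   -0.25   -0.0096] max [0.06  0.25  0.012]
top plate 1498 med [-0.0007 -0.0092  0.0507] min [-0.09   -0.2127  0.043 ] max [0.0899 0.1205 0.058 ]
top flange 49 med [-0.005  -0.1096  0.0745] min [-0.049  -0.1123  0.0602] max [ 0.0475 -0.0858  0.0789]
top relays 336 med [ 0.0019 -0.0455  0.0865] min [-0.0812 -0.1093  0.0803] max [ 0.0766 -0.021   0.0966]
top tab 29 med [-0.0007  0.1889  0.082 ] min [-0.0129  0.1599  0.063 ] max [0.0234 0.1952 0.0897]
top bolt 71 med [0.0009 0.1629 0.0519] min [-0.0099  0.1415  0.0484] max [0.0096 0.2003 0.0557]
side ductL 1701 med [-0.1323  0.0485  0.0585] min [-0.1533 -0.2172  0.055 ] max [-0.1094  0.2134  0.0652]
side ductR 1270 med [0.1258 0.0137 0.0582] min [ 0.1055 -0.2165  0.055 ] max [0.1508 0.2145 0.0659]
side tray 2817 med [-0.008   0.0915  0.0038] min [-0.0599 -0.2496 -0.0066] max [0.06   0.25   0.0119]
side plate 1371 med [-0.0081 -0.005   0.0486] min [-0.09   -0.1166  0.0434] max [0.09   0.1398 0.058 ]
side flange 115 med [-0.0011 -0.1115  0.0684] min [-0.0498 -0.116   0.06  ] max [ 0.05   -0.1071  0.0749]
side relays 351 med [-0.009  -0.0453  0.084 ] min [-0.0831 -0.0644  0.0801] max [ 0.0748 -0.0306  0.0897]
side tab 63 med [-0.004   0.191   0.0786] min [-0.0149  0.1853  0.0644] max [0.0127 0.1948 0.0844]
side bolt 89 med [-0.0008  0.1623  0.0503] min [-0.01    0.1393  0.048 ] max [0.01   0.1987 0.055 ]
```

The carrier to use is the one on the runners, top view (287,190). It spans the full 192 mm between the runners, while the one at (182,271) on the bench is the smaller look-alike. The top and side crops above confirm this. They also show the tab at about (222,184), the spare relay at (274,229) and the terminals at (252,146). The carrier's push face is at chassis y ≈ -0.112, about 87 mm short of home.

```bash
python3 -m pendant '0 0 -0.01 0 0 -10;0 0 -0.01 0 0 -10;0 0 -0.01 0 0 -10;0 0 0 0 0 -10;0 0 0 0 0 -10;0 0 0 0 0 -10;0 0 0 0 0 -9.7;0 0 0 0 0 0' 0.35
cat >> h.py <<'E'
def where():
    from station import r
    from scipy.spatial.transform import Rotation as Ro
    s=r.sense();R=Ro.from_quat(s["tool_rot"],scalar_first=True).as_matrix()
    t=ch(s["ee_pos"]+R[:,2]*r.tcp_to_tips); print("t",round(float(s["time"]),2),"tips ch",t.round(4),"tool axes in ch (cols)\n",(Rc.T@R).round(3),"\nF ch",(Rc.T@s["force"]).round(1),"w",round(float(s["width"]),4))
E
python3 -c "from h import *;where()"
```

```text
time: 1.1
ee_pos: [0.1786, -0.6247, 0.2691]
tool_rot: [-0.001, 0.999, -0.039, -0.0]
force: [-0.7, 0.1, 0.4]
width: 0.0598
t 1.1 tips ch [-0.2875 -0.6479  0.2441] tool axes in ch (cols)
 [[ 1.    -0.001 -0.   ]
 [-0.001 -1.     0.001]
 [-0.    -0.001 -1.   ]] 
F ch [-0.7  0.   0.4] w 0.0598
```

```bash
python3 -m pendant '0.045 0 0 0 0 0;0.045 0 0 0 0 0;0.033 -0.048 0 0 0 0;0.033 -0.048 0 0 0 0;0.033 -0.048 0 0 0 0;0.033 -0.049 0 0 0 0;0.033 -0.049 0 0 0 0;0.033 -0.049 0 0 0 0;0 -0.06 0 0 0 0;0 -0.06 0 0 0 0;0 -0.06 0 0 0 0;0 0 0 0 0 0'
python3 -c "from h import *;where()"
```

```text
time: 2.6
ee_pos: [0.5022, -0.1715, 0.27]
tool_rot: [-0.001, 0.999, -0.035, 0.0]
force: [0.1, -1.0, 0.1]
width: 0.0602
t 2.6 tips ch [ 0.0005 -0.1713  0.245 ] tool axes in ch (cols)
 [[ 1.     0.007  0.   ]
 [ 0.007 -1.     0.001]
 [ 0.    -0.001 -1.   ]] 
F ch [ 0.1 -1.   0.1] w 0.0602
```

```bash
python3 -m pendant '0 0 0.05 0 0 0.4;0 0 0.05 0 0 0;0 0 0.05 0 0 0;0 0 0.03 0 0 0;0 0 0.012 0 0 0;0 0 0 0 0 0'
python3 - <<'E'
from h import *;where()
for n in ("top","side"):
    p,d=vision.grab_frame(n); x,y,w,h=(195,120,160,130) if n=="top" else (160,140,200,170); k=3
    cv2.imwrite(f"pics/{n}1.png",cv2.resize(p[y:y+h,x:x+w,::-1],None,fx=k,fy=k,interpolation=cv2.INTER_CUBIC))
E
```

```text
time: 3.35
ee_pos: [0.5015, -0.1776, 0.0773]
tool_rot: [0.0, 0.999, -0.042, -0.0]
force: [-0.2, 1.0, 0.3]
width: 0.0597
t 3.35 tips ch [ 0.0002 -0.1774  0.0523] tool axes in ch (cols)
 [[ 1.    -0.008 -0.001]
 [-0.008 -1.    -0.   ]
 [-0.001  0.    -1.   ]] 
F ch [-0.3  1.   0.3] w 0.0597
```

View pics/side1.png

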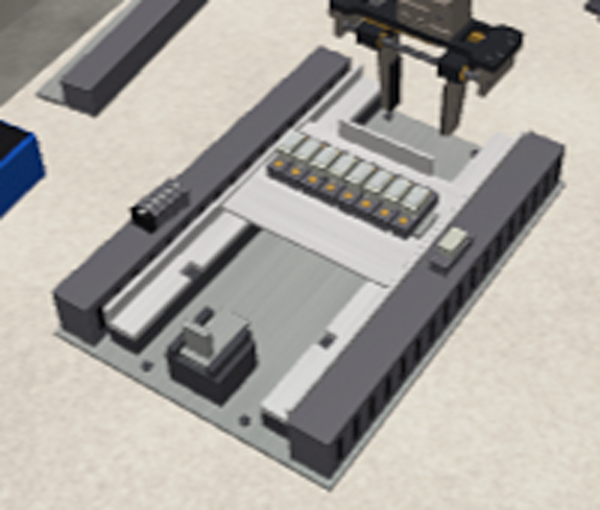

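The side crop shows both fingers, at (390,90) and (450,120), standing between the runners behind the flange. I'll approach and then push.

```bash
python3 -m pendant '0 -0.015 0 0 0 -0.4;0 -0.015 0 0 0 0;0 -0.01 0 0 0 0;0 -0.008 0 0 0 0;0 -0.008 0 0 0 0;0 -0.008 0 0 0 0;0 -0.008 0 0 0 0;0 -0.008 0 0 0 0'
python3 -c "from h import *;where()"
```

```text
time: 4.45
ee_pos: [0.5078, -0.0973, 0.0777]
tool_rot: [0.0, 0.999, -0.038, 0.0]
force: [-0.2, -4.5, 1.9]
width: 0.0597
t 4.45 tips ch [ 0.0003 -0.0969  0.0527] tool axes in ch (cols)
 [[ 1.     0.001  0.   ]
 [ 0.001 -1.    -0.001]
 [ 0.     0.001 -1.   ]] 
F ch [ 0.1 -4.5  1.9] w 0.0597
```

```bash
python3 -m pendant '0 -0.008 0 0 0 0;0 -0.008 0 0 0 0;0 -0.008 0 0 0 0;0 -0.008 0 0 0 0;0 -0.008 0 0 0 0;0 -0.006 0 0 0 0'
python3 -c "from h import *;where()"
python3 -m pendant '0 -0.003 0 0 0 0;0 -0.003 0 0 0 0'
python3 -m pendant '0 -0.003 0 0 0 0;0 -0.002 0 0 0 0'
python3 -c "from h import *;where()"
```

```text
time: 5.2
ee_pos: [0.5112, -0.0509, 0.0776]
tool_rot: [0.0, 0.999, -0.038, -0.0]
force: [-1.2, -4.6, 3.8]
width: 0.0596
t 5.2 tips ch [ 0.0002 -0.0503  0.0526] tool axes in ch (cols)
 [[ 1.     0.002 -0.   ]
 [ 0.002 -1.    -0.   ]
 [-0.     0.    -1.   ]] 
F ch [-0.8 -4.7  3.8] w 0.0596
time: 5.45
ee_pos: [0.5116, -0.0455, 0.0776]
tool_rot: [0.0, 0.999, -0.038, -0.0]
force: [0.2, -5.1, 4.5]
width: 0.0599
time: 5.7
ee_pos: [0.5119, -0.0403, 0.0775]
tool_rot: [-0.0, 0.999, -0.038, -0.0]
force: [-0.7, -3.0, 0.7]
width: 0.0602
t 5.7 tips ch [ 0.0001 -0.0397  0.0525] tool axes in ch (cols)
 [[ 1.     0.001 -0.   ]
 [ 0.001 -1.     0.   ]
 [-0.    -0.    -1.   ]] 
F ch [-0.4 -3.1  0.7] w 0.0602
```

```bash
python3 -m pendant '0 -0.002 0 0 0 0' | sed -n '2p;4p'; python3 -m pendant '0 -0.002 0 0 0 0'| sed -n '2p;4p';python3 -m pendant '0 -0.002 0 0 0 0'| sed -n '2p;4p'
```

```text
ee_pos: [0.512, -0.038, 0.0774]
force: [-0.2, -3.5, 1.8]
ee_pos: [0.5121, -0.0363, 0.0774]
force: [0.0, -3.3, 1.7]
ee_pos: [0.5123, -0.0343, 0.0774]
force: [-0.9, -4.2, 1.0]
```

```bash
cat > look.py <<'E'
from h import *
import sys
where()
for n in ("top","side"):
    p,d=vision.grab_frame(n); np.savez(n+"L.npz",p=p,d=d)
    x,y,w,h=(195,120,160,130) if n=="top" else (160,140,200,170); k=4 if n=="top" else 3
    cv2.imwrite(f"pics/{n}{sys.argv[1]}.png",cv2.resize(p[y:y+h,x:x+w,::-1],None,fx=k,fy=k,interpolation=cv2.INTER_CUBIC))
    Q=ch(cloud(n,d)).reshape(-1,3);Q=Q[d.ravel()>0]
    def st(name,lo,hi):
        q=Q[np.all((Q>lo)&(Q<hi),1)]
        if len(q): print(n,name,len(q),"med",np.median(q,0).round(4),"min",q.min(0).round(4),"max",q.max(0).round(4))
    st("relaytop",[-.09,-.02,.07],[.09,.09,.1])
    st("platefront",[-.08,.07,.03],[.08,.11,.06]);st("plate rear",[-.08,-.01,.03],[.08,.02,.06])
    st("plate +x",[.05,.07,.03],[.08,.11,.06]);st("plate -x",[-.08,.07,.03],[-.05,.11,.06])
    st("plate +y edge",[-.06,.05,.03],[.06,.14,.06])
    st("tab",[-.03,.12,.06],[.03,.25,.1])
E
python3 look.py 2
```

```text
t 6.08 tips ch [-0.     -0.0337  0.0524] tool axes in ch (cols)
 [[ 1.     0.001 -0.   ]
 [ 0.001 -1.     0.   ]
 [-0.    -0.    -1.   ]] 
F ch [-0.6 -4.3  1. ] w 0.0596
top relaytop 342 med [-0.0065  0.0448  0.0782] min [-0.0823  0.0236  0.0702] max [0.0772 0.0736 0.0885]
top platefront 502 med [-0.0001  0.0923  0.0423] min [-0.0795  0.0701  0.0316] max [0.0795 0.1099 0.0599]
top plate rear 97 med [-0.0487  0.0083  0.0429] min [-0.0799 -0.0043  0.0335] max [0.0796 0.019  0.0591]
top plate +x 92 med [0.0653 0.0918 0.0428] min [0.0508 0.0712 0.0344] max [0.0795 0.1097 0.0599]
top plate -x 94 med [-0.0647  0.0925  0.0429] min [-0.0795  0.0735  0.0316] max [-0.05    0.1098  0.0592]
top plate +y edge 602 med [0.0001 0.0991 0.0426] min [-0.06    0.0506  0.0327] max [0.0599 0.1277 0.0598]
top tab 35 med [-0.0014  0.189   0.0813] min [-0.0231  0.1506  0.0603] max [0.0222 0.1999 0.0896]
side relaytop 423 med [-0.0086  0.0457  0.0756] min [-0.083  0.026  0.07 ] max [0.0753 0.0598 0.0821]
side platefront 772 med [-0.0024  0.0859  0.0408] min [-0.0798  0.0701  0.0357] max [0.0794 0.11   0.06  ]
side plate rear 108 med [-0.004  -0.0059  0.0414] min [-0.0799 -0.0099  0.0364] max [0.0793 0.0174 0.06  ]
side plate +x 131 med [0.0645 0.0859 0.0407] min [0.0501 0.0701 0.0368] max [0.0794 0.1099 0.0595]
side plate -x 154 med [-0.0648  0.0852  0.0405] min [-0.0798  0.0704  0.036 ] max [-0.0502  0.1098  0.06  ]
side plate +y edge 886 med [-0.0019  0.0918  0.0408] min [-0.06    0.0502  0.0339] max [0.0599 0.14   0.0599]
side tab 71 med [-0.0035  0.191   0.0756] min [-0.0144  0.1831  0.0603] max [0.0115 0.1935 0.0845]
```

View pics/side2.png

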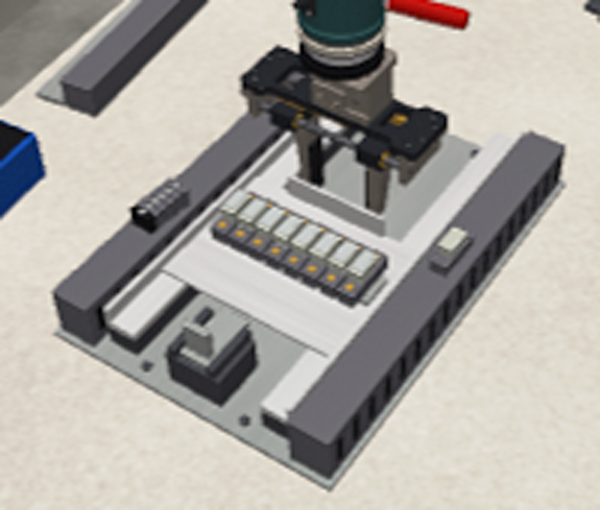

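The plate's top dropped 8 mm, from 50.7 to 42.6 mm in the top view and 48.6 to 40.8 mm in the side view. It matches at front, rear, left and right, so the carrier is in the notches and flat. Next I back off, rise, close the fingers and go round to the bolt tab.

```bash
python3 -m pendant '0 0.01 0 0 0 0;0 0.02 0 0 0 0;0 0.01 0 0 0 0;0 0 -0.04 0 0 0;0 0 -0.05 0 0 0;0 0 -0.05 0 0 0;0 0 0 0 0 0' 
python3 -m pendant '0 -0.03 0 0 0 0;0 -0.05 0 0 0 0;0 -0.05 0 0 0 0;0 -0.05 0 0 0 0;0 -0.05 0 0 0 0;0 -0.05 0 0 0 0;0 -0.03 0 0 0 0;0 0 0 0 0 0;0 0 0 0 0 0' 1
python3 look.py 3
```

```text
time: 7.05
ee_pos: [0.5119, -0.0741, 0.2214]
tool_rot: [0.0, 0.999, -0.038, 0.004]
force: [0.3, -0.0, -0.8]
width: 0.0596
time: 8.18
ee_pos: [0.5325, 0.2335, 0.2164]
tool_rot: [0.001, 0.999, -0.038, -0.001]
force: [0.2, 0.4, -0.3]
width: 0.0005
t 8.18 tips ch [-0.0005  0.2348  0.1914] tool axes in ch (cols)
 [[ 1.     0.001 -0.002]
 [ 0.001 -1.    -0.001]
 [-0.002  0.001 -1.   ]] 
F ch [ 0.2  0.4 -0.3] w 0.0005
top relaytop 354 med [-0.0059  0.0445  0.0783] min [-0.0813 -0.0195  0.07  ] max [0.0775 0.0671 0.0871]
top platefront 501 med [0.0001 0.0924 0.0427] min [-0.08    0.0702  0.0328] max [0.08   0.1099 0.0599]
top plate rear 377 med [-0.0008  0.0032  0.0425] min [-0.0799 -0.0099  0.0339] max [0.08   0.0193 0.0598]
top plate +x 93 med [0.0653 0.0921 0.0428] min [0.0501 0.0708 0.033 ] max [0.08   0.1096 0.0599]
top plate -x 95 med [-0.0651  0.0924  0.0427] min [-0.08    0.0708  0.0328] max [-0.05    0.1097  0.0598]
top plate +y edge 599 med [-0.0002  0.0997  0.0428] min [-0.0598  0.0506  0.0322] max [0.0593 0.1285 0.0599]
top tab 41 med [-0.0022  0.1878  0.0763] min [-0.0252  0.1535  0.0601] max [0.0243 0.1998 0.0939]
side relaytop 346 med [-0.0202  0.045   0.0758] min [-0.0837  0.0264  0.0701] max [0.052  0.0607 0.0813]
side platefront 703 med [-0.0094  0.0861  0.0407] min [-0.0799  0.07    0.0354] max [0.0782 0.1099 0.0599]
side plate rear 102 med [-0.0105 -0.0062  0.0412] min [-0.0798 -0.01    0.0359] max [0.0753 0.0174 0.0598]
side plate +x 67 med [0.0572 0.091  0.0401] min [0.0502 0.0713 0.0374] max [0.0782 0.1099 0.0565]
side plate -x 156 med [-0.0654  0.0854  0.0407] min [-0.0799  0.07    0.0357] max [-0.0506  0.1096  0.0595]
side plate +y edge 878 med [-0.0019  0.0915  0.0408] min [-0.0598  0.0528  0.0341] max [0.0597 0.14   0.06  ]
side tab 72 med [-0.0034  0.1914  0.0774] min [-0.0155  0.1834  0.0605] max [0.0134 0.1942 0.0854]
```

View pics/side3.png

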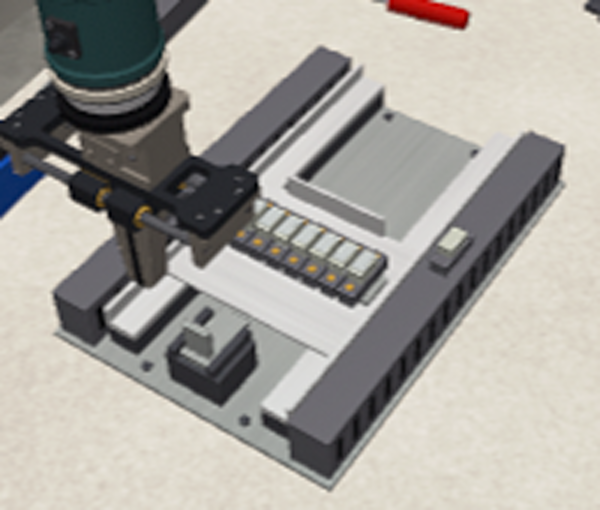

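The side crop shows the closed fingers above and beyond the tab, which is at crop (200,345). I'll lower them to 64 mm.

```bash
python3 -m pendant '0 0 0.03 0 0 0;0 0 0.04 0 0 0;0 0 0.03 0 0 0;0 0 0.02 0 0 0;0 0 0.006 0 0 0;0 0 0 0 0 0'
python3 -c "from h import *;where()"
python3 -m pendant '0 0.006 0 0 0 0;0 0.006 0 0 0 0;0 0.006 0 0 0 0;0 0.005 0 0 0 0;0 0.005 0 0 0 0'
python3 look.py 4 | grep -E "t |tips|F ch|tab"
```

```text
time: 9.02
ee_pos: [0.5332, 0.2347, 0.092]
tool_rot: [-0.0, 0.999, -0.038, 0.0]
force: [-0.0, 0.3, 0.5]
width: 0.0009
t 9.03 tips ch [2.000e-04 2.362e-01 6.700e-02] tool axes in ch (cols)
 [[ 1.     0.001  0.   ]
 [ 0.001 -1.     0.   ]
 [ 0.    -0.    -1.   ]] 
F ch [-0.   0.3  0.5] w 0.0009
time: 9.65
ee_pos: [0.5308, 0.2065, 0.0917]
tool_rot: [0.0, 0.999, -0.038, 0.0]
force: [-0.2, 0.1, 0.0]
width: 0.0005
t 9.65 tips ch [-0.      0.2078  0.0667] tool axes in ch (cols)
F ch [-0.2  0.1  0. ] w 0.0005
top platefront 432 med [0.0098 0.0911 0.0422] min [-0.0696  0.0704  0.0324] max [0.0797 0.11   0.0599]
top tab 3 med [0.0181 0.1552 0.0604] min [0.0017 0.154  0.0603] max [0.0219 0.1568 0.0618]
side platefront 388 med [-0.0435  0.0783  0.0416] min [-0.0799  0.07    0.0363] max [0.0588 0.1099 0.0597]
side tab 118 med [-0.0125  0.2146  0.0822] min [-0.0188  0.1851  0.0624] max [0.0107 0.2172 0.1   ]
```

View pics/side4.png

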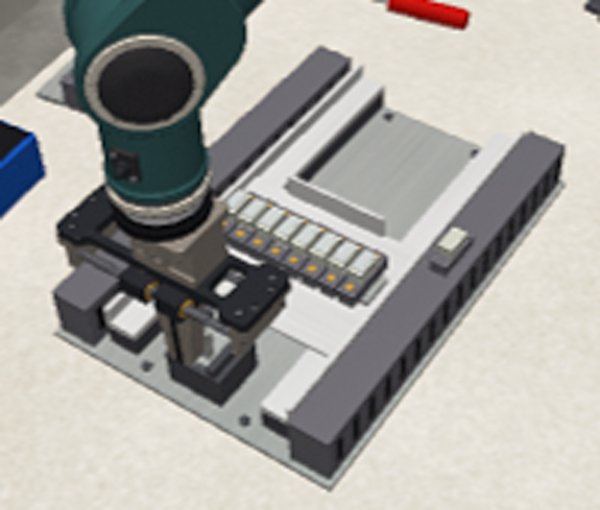

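```bash
python3 -m pendant '0 0.006 0 0 0 0;0 0.006 0 0 0 0;0 0.006 0 0 0 0;0 0.006 0 0 0 0'
python3 -m pendant '0 0.005 0 0 0 0;0 0.005 0 0 0 0'
python3 -m pendant '0 0.003 0 0 0 0;0 0.003 0 0 0 0'
python3 -c "from h import *;where()"
```

```text
time: 10.25
ee_pos: [0.5289, 0.1829, 0.0916]
tool_rot: [-0.0, 0.999, -0.038, 0.0]
force: [-0.3, 2.6, 0.1]
width: 0.0002
time: 10.5
ee_pos: [0.5281, 0.1727, 0.0916]
tool_rot: [-0.0, 0.999, -0.038, -0.0]
force: [-0.5, 3.1, 1.6]
width: 0.0
time: 10.75
ee_pos: [0.5277, 0.1669, 0.0916]
tool_rot: [-0.0, 0.999, -0.038, -0.0]
force: [-0.4, 0.8, 0.6]
width: 0.0007
t 10.75 tips ch [-1.00e-04  1.68e-01  6.66e-02] tool axes in ch (cols)
 [[ 1.     0.001 -0.   ]
 [ 0.001 -1.     0.   ]
 [-0.    -0.    -1.   ]] 
F ch [-0.5  0.8  0.6] w 0.0007
```

```bash
python3 -m pendant '0 0.003 0 0 0 0'| sed -n '2p;4p'; python3 -m pendant '0 0.003 0 0 0 0' | sed -n '2p;4p'; python3 -m pendant '0 0.002 0 0 0 0' | sed -n '2p;4p'; python3 -m pendant '0 0.002 0 0 0 0'| sed -n '2p;4p'
```

```text
ee_pos: [0.5276, 0.1644, 0.0917]
force: [-1.0, 8.2, -0.4]
ee_pos: [0.5275, 0.1642, 0.0918]
force: [0.9, 12.0, -3.6]
ee_pos: [0.5274, 0.164, 0.0919]
force: [1.5, 14.9, -5.0]
ee_pos: [0.5274, 0.1639, 0.0919]
force: [0.7, 18.3, -8.0]
```

The bolt stopped hard, and the force climbed to 18 N with no further movement. I'll withdraw and check.

```bash
python3 -m pendant '0 -0.012 0 0 0 0;0 -0.02 0 0 0 0;0 -0.03 0 0 0 0;0 0 0 0 0 0;0 0 -0.04 0 0 0;0 0 -0.05 0 0 0;0 0 -0.05 0 0 0;0 -0.05 0 0 0 0;0 -0.05 0 0 0 0;0 0 0 0 0 0'
python3 look.py 5
```

```text
time: 12.5
ee_pos: [0.5379, 0.322, 0.2315]
tool_rot: [-0.001, 0.999, -0.035, -0.0]
force: [-0.7, -0.6, -0.5]
width: 0.0008
t 12.5 tips ch [-0.0018  0.3235  0.2065] tool axes in ch (cols)
 [[ 1.     0.006 -0.001]
 [ 0.006 -1.     0.001]
 [-0.001 -0.001 -1.   ]] 
F ch [-0.6 -0.6 -0.5] w 0.0008
top relaytop 363 med [0.0012 0.0439 0.0782] min [-0.0811 -0.02    0.0701] max [0.0773 0.0704 0.088 ]
top platefront 495 med [-0.0011  0.0925  0.0425] min [-0.0799  0.0703  0.0336] max [0.08   0.11   0.0598]
top plate rear 375 med [-0.0007  0.0034  0.0427] min [-0.0796 -0.01    0.0329] max [0.08   0.0194 0.0599]
top plate +x 89 med [0.0649 0.0925 0.0426] min [0.0503 0.0759 0.0336] max [0.08   0.1099 0.0517]
top plate -x 94 med [-0.0648  0.0927  0.0423] min [-0.0799  0.0712  0.0344] max [-0.0503  0.1097  0.0585]
top plate +y edge 628 med [-0.0008  0.1019  0.0433] min [-0.0599  0.0506  0.0341] max [0.06   0.1397 0.0598]
top tab 38 med [0.     0.1527 0.0793] min [-0.0249  0.1288  0.06  ] max [0.0235 0.2041 0.0903]
side relaytop 428 med [-0.0094  0.0457  0.0757] min [-0.0839  0.0274  0.07  ] max [0.0754 0.0601 0.0819]
side platefront 750 med [-0.0046  0.0849  0.041 ] min [-0.08    0.07    0.0353] max [0.0799 0.1099 0.0599]
side plate rear 103 med [-0.0081 -0.0063  0.0412] min [-0.0788 -0.0098  0.0356] max [0.0796 0.0152 0.0599]
side plate +x 143 med [0.0652 0.084  0.0407] min [0.0504 0.07   0.0361] max [0.0799 0.1098 0.0599]
side plate -x 152 med [-0.0657  0.0868  0.0409] min [-0.08    0.0706  0.0357] max [-0.0502  0.1099  0.0594]
side plate +y edge 855 med [-0.0072  0.092   0.0415] min [-0.0599  0.0505  0.0345] max [0.0597 0.1398 0.06  ]
side tab 70 med [-0.0034  0.1539  0.0769] min [-0.0152  0.1472  0.0605] max [0.0116 0.1568 0.0874]
```

View pics/side5.png

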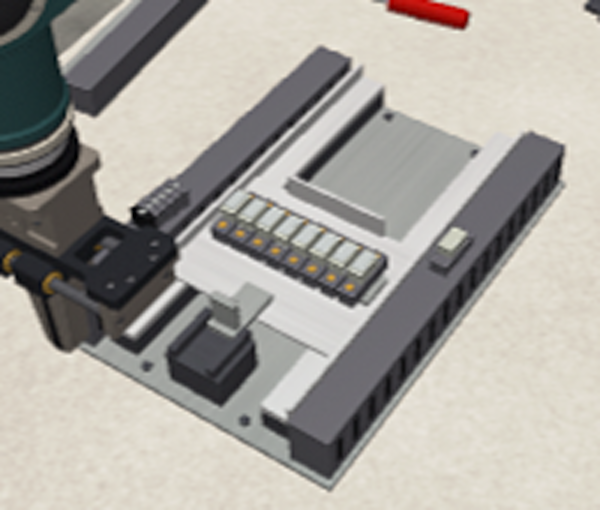

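View pics/top5.png

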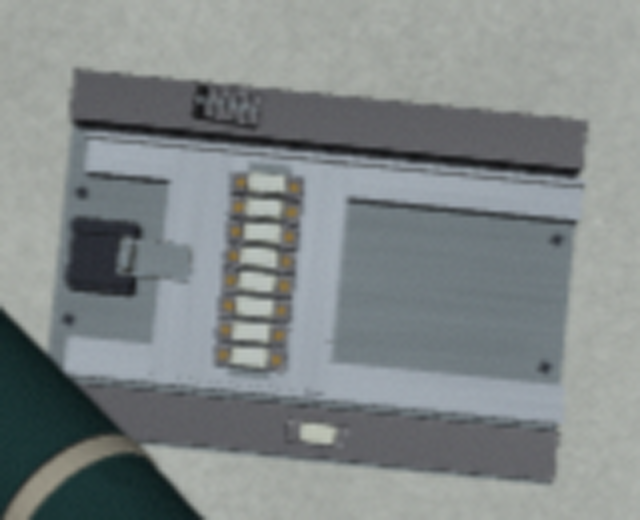

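Both views show the carrier flat, the bolt over its front lip (top crop, x 155–192), the spare relay and terminals in place, and the hand clear.

```bash
python3 -c "
from station import job_done;print(job_done())"
```

```text
the job is handed in; nothing more can be done
None
```

The relay carrier is down in its notches and the bolt is home over its front lip. I handed the job in at about 12.6 s, with the hand clear.

- **Carrier:** I pushed its flange with both fingertips for about 87 mm at 3–5 N. The plate then dropped 8 mm in both camera views. Its height was the same within about 0.5 mm per view at front, rear, left and right, before and after bolting.
- **Bolt:** I pushed the tab with closed fingertips until it stopped hard, where the force rose to 18 N with no more movement. The cameras put the tab's travel at about 37–38 mm. I could not measure its start point exactly, so "fully home" rests on that hard stop and a start about 4–5 mm in, which is within the stated 0–6 mm.
- **Bystanders:** The spare relay and terminals look unmoved in the last pictures. I did not measure the items on the bench again, but the hand passed well above them.

No check failed or disagreed.

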